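# Lock the blade guard onto the chip cutter

### The arm

A 6-joint arm with a two-finger parallel gripper is mounted at the origin on a cart in front of the work surface, level with it; the furniture and walls round the work are solid. World frame = base frame: x ahead of the robot, y to its left, z up, the work surface at z = 0. Lengths are in mm, angles in degrees, forces in N, time in s.
With the tool pointing down it reaches from about 275 to 775 mm from the base axis. Payload 14.6 kg.
Tool frame: the origin (TCP) lies at the very end of the fingers, on their centre line; the grasp point (between the pads) lies 19 mm behind it; z points along the fingers, y is the line along which they close (so a half turn about z gives the same grasp; the last joint's range is limited). The gripper opens to 85 mm and grips with 20 to 120 N. Pads are 22 mm wide; open, the fingers measure 114 mm over their backs; the gripper's body (76 mm by 85 mm) begins 54 mm behind the grasp point. The pads swing forward as they close: fully open they stand 13 mm farther back than shut.
Start: joints at [-80.174, 15.075, -2.767, 72.158, 0, 81.102], TCP at [168.526, -497.219, 200.178] pointing down, gripper open.
Joint ranges: [-151.79, 151.79], [-50.71, 97.33], [-67.44, 78.34], [-121.81, 120.89], [-77.56, 73.72], [-180, 180]. Speed limits (degrees/s): [108.29, 108.29, 147.25, 159.86, 180, 180].

### API

Orientations are given as a 3x3 rotation matrix whose columns are the frame's x, y, z axes.
In Python, from rig import r, grab_frame, calibration, workorder gives the robot as it stands.
- The arm moves only by the tool arm_command, never from a script. Its argument "deltas" is a list of rows, each a list of 3 entries, a list of its own where there are three numbers: the shift along the tool's x, y, z in cm, then the turn, a rotation vector about the tool's x, y, z in rad, then the finger opening in cm, from 0 to 8.54. A call has 1 to 5 rows; each row is the pose to reach, as a shift and turn from the pose commanded when the call began, along the tool's axes at that moment; what a row does not reach only later rows make up. A row lasts 1/10 s, in which the tool goes at most 50 mm and 8.59 degrees, less where a joint would pass 70% of its speed; a pose out of reach is approached as far as the arm can. A call with a gripper value outside its range is refused whole. The fingers move at their own pace and stop on an object; the grip force is fixed at half the most. Time passes only in rows, so rows that repeat a pose let the fingers close. It gives the time, the measured TCP pose, the force, the opening and the grip force at its end, in the units of the state.
- r.get_obs(): the state, without advancing time (a new reading comes with each control period).
- grab_frame(name): name is "side" or "top" or "wrist"; returns the picture (420x560x3 uint8, blue, green, red); there is no depth.
- calibration(name): a dict with "fx", "fy", "cx", "cy" (pixels), "rvec" (rotation vector, rad) and "tvec" (3), from world to camera coordinates, as OpenCV has them. Camera axes: x right, y down, z forward; pixel columns grow to the right and rows downward; lengths in mm; the calibration is good to about 2 mm. A picture is of the moment at which its call begins: read the wrist's pose just before it. calibration takes no time and is no camera call; for the wrist camera it gives the pose at the moment of the call.
- workorder.close_job(): hands the job in; it is judged then, once.
The state is a dict: "time": time; "q": joint angles; "joint_vel": joint speeds; "joint_torque": joint torques, N m; "tcp_pos": TCP position; "eef_rot": TCP orientation; "contact_force": force on the tool from outside, world axes, zero at the start; "ft_torque": the same for the moment, N m; "finger_gap": opening from 0.0 (shut) to 1.0 (fully open); "grasp_force": force on a finger pad.
Only numpy, scipy, OpenCV 4.12 (cv2) and the standard library are available. Lean on these libraries where they do the work, as an engineer would, in place of code of your own. Each camera call takes 0.05 s, during which the arm holds its last target. There are 200 camera calls.

### The job

Make the chip cutter safe to put away: set the orange blade guard squarely on it, with the guard's fins fully home between the blades. Then push the spring bolt by its black knob all the way in over the edge of the guard and, while it is held in, slide the knob sideways in front of the yellow catch, as far as it goes, so that the bolt stays in when you let go. Leave the mug, the spice jar, the bowl and the blender cup where they stand.

Things in the scene. Friction and masses are not known exactly. Their poses are not given: they have to be found in the camera images.
- cutter: Grey chip (fry) cutter, fixed. Origin: underside centre of its blade bed (worktop level). Bed 116 (x) x 128 (y) mm; frame top z = 44 (rails x = +-45 to 55, end walls y = +-51 to 61). Five upright steel blades 3 mm thick run along x at y = -40, -20, 0, 20, 40, tops z = 41; gaps 17 mm, floor z = 12. A bolt block (x -39 to 33, y -173 to -61, top z = 53) stands on its -y side.
- catch (a point): Top centre of the yellow catch, a fixed block on the bolt block: x -37 to -13, y -140 to -110, top z = 75 mm in the cutter's frame. Two black bolt guides stand at y = -75 and -155 mm, x = -20 to 20, tops z = 71.
- guard: Orange loose blade guard, about 175 to 340 g, standing on its fins. Origin: centre of the underside of the fin tips. Plate 104 (x) x 116 (y) mm, z = 28 to 36; four fins below it, 12 mm thick, tips rounded, 80 mm long along x, at y = -30, -10, 10, 30. Seated, its plate lies on the frame: origin 16 mm above the cutter's, axes parallel (a half turn fits too); play 2.5 mm each way in y, 5 mm in x.
- guard_handle (a point): Centre of the top of the guard's black handle rib, 66 mm above the guard's origin. The rib is 18 mm thick along the guard's x, 70 mm long along its y, 30 mm high above the plate; pinch it from above with the fingers closing along x.
- bolt (a joint): Steel spring bolt (20 mm wide, 10 thick, centre line z = 60 mm, red cap at the rear) that slides along the cutter's +y, over the bed's edge. 0 = out (rest), 0.032 m = hard stop, fully in. A spring drives it out: 2 N at rest, 8 N fully in. Its nose passes 3 mm over the plate of a seated guard and strikes one that is not down. Kept by the catch it rests at about 0.026 m.
- keeper (a joint): Black keeper with a knob, riding on the bolt; slides across it along the cutter's -x. 0 = rest, 0.022 m = stop; friction about 1 N, stays where left. It passes 3 mm only while the bolt is in by over 26 mm (else it strikes the catch's side); slid over, it stands on the bed side of the catch and the released bolt springs back onto the catch and is held.
- knob_top (a point): Top centre of the keeper's knob, an upright post 18 x 18 mm (sides along the cutter's x and y), z = 76 to 108 mm above the worktop, to be gripped from above. At rest at x = +8, y = -128 mm in the cutter's frame; moves along +y with the bolt and along -x with the keeper.
- bolt_nose (a point): Middle of the bolt's front end; at rest at y = -72 mm in the cutter's frame, 60 mm above the worktop.
- mug: White mug, 78 x 110 x 97 mm, a bystander. Origin: centre of its underside.
- spice_jar: Spice jar with a green cap, 46 x 46 x 106 mm, a bystander. Origin: centre of its underside.
- bowl: Brown bowl, 129 mm wide, 57 mm high, a bystander. Origin: centre of its underside.
- blender_cup: Orange-topped blender cup, 66 mm wide, 160 mm high, a bystander behind the guard. Origin: centre of its underside.
Mind the look-alikes: they are no part of the job. Leave any red or turquoise look-alike of the guard alone.

How it is judged:
By the outcome, as a careful person would: the job done as asked, in the order asked, and still so for the second after the job is handed in, with the robot touching nothing.
It also fails if it takes over 54 s, if anything falls off the work surface, if the arm or the gripper's body presses on something with over 40 N, if the wrist force passes 120 N, or if a joint passes its speed limit or range.

## Working session

There is one attempt and no reset: what is moved stays moved. The work goes in short steps, Python scripts to look and compute and a tool call to move; the robot and the scene stay as the last step left them, time stands still between calls to the robot, and variables do not carry over. Pictures are saved under pics/ and viewed, at most 10 in all, crops included, and the job is handed in when it is done.

Besides the shell and the picture viewer there is one more tool, called after "Call:" by a JSON object that holds its "op" and its "data". arm_command: Moves the arm, as the interface text tells. Its arguments: {"type":"object","properties":{"deltas":{"type":"array","items":{"type":"array"}}},"required":["deltas"]}

```bash
ls; mkdir -p pics; python3 - <<'E'
from rig import r, grab_frame, calibration
import cv2
o=r.get_obs();print(o['time'],o['tcp_pos'],o['eef_rot'])
for n in("top","side"):
    cv2.imwrite(f"pics/{n}0.png",grab_frame(n)); print(n,calibration(n))
E
```

```text
pics
0.0 [ 168.44531946 -496.91554231  199.73206975] [[ 9.47101375e-01  3.20934484e-01 -2.07632733e-04]
 [ 3.20934525e-01 -9.47100840e-01  1.01513507e-03]
 [ 1.29142715e-04 -1.02807234e-03 -9.99999463e-01]]
top {'fx': 545.0569574509666, 'fy': 545.0569574509666, 'cx': 286.34799781753094, 'cy': 214.7730291490003, 'rvec': array([ 2.12718644, -1.42390522,  0.50801985]), 'tvec': array([-135.84464543,  478.18174791, 1722.87530893])}
side {'fx': 453.1663693814778, 'fy': 453.1663693814778, 'cx': 275.656860746861, 'cy': 222.85059565326404, 'rvec': array([ 1.24239123, -2.25244516,  0.95067095]), 'tvec': array([ 355.52984024,  357.98230868, 1149.91596453])}
```

View pics/top0.png

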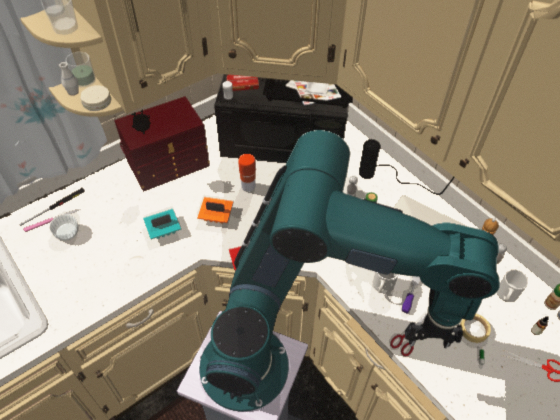

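View pics/side0.png

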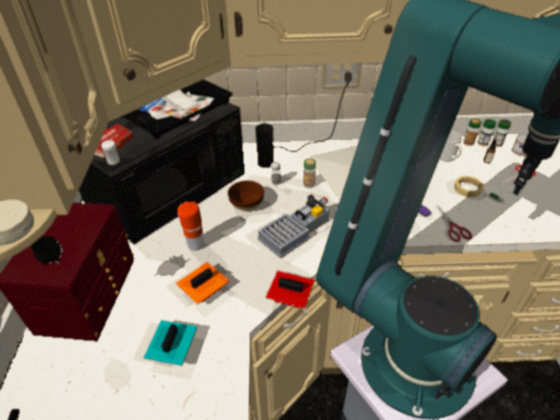

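The top view shows the orange guard at (216,210), turquoise at (162,224), and the cutter hidden by the arm. The side view shows the cutter at about (293,230), guard (203,282), and red look-alike (290,289).

```bash
cat > h.py <<'E'
import cv2, numpy as np
def cam(c):
    K=np.array([[c['fx'],0,c['cx']],[0,c['fy'],c['cy']],[0,0,1.]]); R=cv2.Rodrigues(np.array(c['rvec']))[0]
    return K,R,np.array(c['tvec'])
def back(c,uv,z):
    K,R,t=cam(c); uv=np.atleast_2d(np.array(uv,float))
    d=(R.T@np.linalg.inv(K)@np.c_[uv,np.ones(len(uv))].T).T; o=-R.T@t
    return o+d*((z-o[2])/d[:,2])[:,None]
def proj(c,P):
    K,R,t=cam(c); p=(K@(R@np.atleast_2d(np.array(P,float)).T+t[:,None])).T
    return p[:,:2]/p[:,2:]
def frame(x,y,yaw,P):
    a=np.radians(yaw);P=np.atleast_2d(np.array(P,float));R=np.array([[np.cos(a),-np.sin(a),0],[np.sin(a),np.cos(a),0],[0,0,1]])
    return P@R.T+[x,y,0]
E
python3 - <<'E'
from h import *
from rig import calibration
for n in("top","side"):
    im=cv2.imread(f"pics/{n}0.png"); c=calibration(n)
    hsv=cv2.cvtColor(im,cv2.COLOR_BGR2HSV)
    m=cv2.inRange(hsv,(7,150,150),(16,255,255))
    k,l,s,ce=cv2.connectedComponentsWithStats(m)
    for i in range(1,k):
        if s[i,4]>150:
            v,u=np.nonzero(l==i); P=back(c,np.c_[u,v],36)[:,:2].astype(np.float32)
            print(n,s[i],ce[i],cv2.minAreaRect(P))
im=cv2.imread("pics/side0.png")
cv2.imwrite("pics/sc.png",cv2.resize(im[180:270,240:360],None,fx=6.5,fy=6.5,interpolation=cv2.INTER_CUBIC))
print(back(calibration("side"),[[260,235],[283,254],[327,212],[303,205]],44))
E
```

```text
top [198 198  35  25 503] [214.79920477 210.68389662] ((503.73675537109375, 348.8262939453125), (107.51732635498047, 113.0757827758789), 12.734837532043457)
side [178 202  20  36 413] [186.74576271 215.99515738] ((780.0106201171875, 286.22576904296875), (65.6031265258789, 170.5833740234375), 58.543190002441406)
side [177 262  52  41 888] [202.10698198 283.81869369] ((506.46185302734375, 352.05560302734375), (106.19102478027344, 117.37300872802734), 12.953618049621582)
[[ 573.52693957  119.96935574   44.        ]
 [ 465.89654342  102.3926922    44.        ]
 [ 545.74474619 -121.47818094   44.        ]
 [ 617.97202556  -74.51350791   44.        ]]
```

View pics/sc.png

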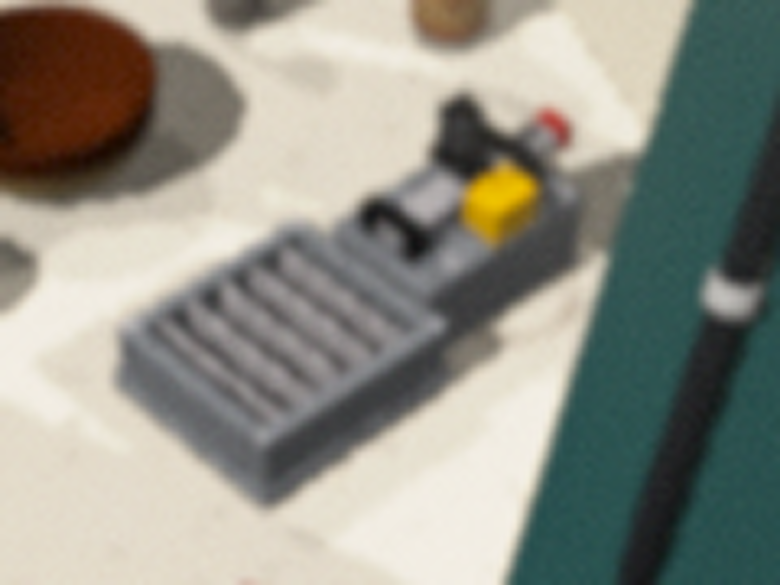

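The crop shows the cutter's frame corners at about (125,335), (268,445), (445,325), (300,225), catch top about (505,185), knob (460,120), all in crop pixels.

```bash
python3 - <<'E'
from h import *
from rig import calibration
from scipy.optimize import least_squares
c=calibration("side")
uv=np.array([[122,338],[268,445],[447,322],[300,224],[505,185],[460,103],[447,148]])/6.5+[240,180]-0.4
M=np.array([[55,61,44],[-55,61,44],[-55,-61,44],[55,-61,44],[-25,-125,75],[8,-128,108],[8,-128,76]],float)
# left corner = ? try all yaw starts
for n,idx in(("bed+catch",range(5)),("all",range(6))):
  best=min((least_squares(lambda p:(proj(c,frame(*p,M[list(idx)]))-uv[list(idx)]).ravel(),[550,10,a]) for a in range(0,360,45)),key=lambda s:s.cost)
  print(n,best.x,best.cost,best.fun.round(1))
for nm in("top","side"):
    c=calibration(nm);im=cv2.imread(f"pics/{nm}0.png")
    p=proj(c,[505,350.5,60])[0].astype(int)
    y0,x0=p[1]-17,p[0]-22
    g=im[y0:y0+34,x0:x0+44].max(2); v,u=np.nonzero(g<60)
    P=back(c,np.c_[u+x0,v+y0],55)[:,:2].astype(np.float32);print(nm,len(u),cv2.minAreaRect(P),P.mean(0))
E
```

```text
bed+catch [551.6009153   45.94046915 370.90396404] 2.771832615933267 [-0.6 -0.9  0.5  0.9  0.9  0.5 -0.3 -1.2 -0.6  0.5]
all [551.69419894  45.87713933  10.95498691] 2.787148508822913 [-0.6 -0.9  0.6  0.9  0.9  0.5 -0.3 -1.2 -0.6  0.5  0.   0.2]
top 84 ((503.7583923339844, 347.4685363769531), (24.555179595947266, 64.37456512451172), 13.859200477600098) [504.0308 347.6331]
side 173 ((505.5711975097656, 353.70794677734375), (28.051862716674805, 68.7675552368164), 12.540681838989258) [505.65622 353.13876]
```

```bash
cat > plan.py <<'E'
import numpy as np
from scipy.spatial.transform import Rotation as Ro
def down(yy):  # tool down with tool y at world yaw yy
    a=np.radians(yy); y=np.array([np.cos(a),np.sin(a),0]); z=np.array([0,0,-1.]); return np.c_[np.cross(y,z),y,z]
def plan(p,R,wps):
    for q,yy in wps:
        q=np.array(q,float);R2=down(yy)
        d=np.round(R.T@(q-p)/10,2); w=np.round(Ro.from_matrix(R.T@R2).as_rotvec(),4)
        print(list(map(float,d)),list(map(float,w))); p=p+R@d*10; R=R@Ro.from_rotvec(w).as_matrix()
    print(p.round(2),R[:,1].round(3))
E
python3 - <<'E'
from plan import *
plan(np.array([168.526,-497.219,200.178]),down(-71.28),[((370,-380,250),-31.3),((510,-180,270),8.7),((552,46,280),11),((540,285,240),12.8),((505,350.5,160),12.8)])
E
```

```text
[22.84, -4.64, -4.98] [0.0, 0.0, -0.6978]
[24.36, 1.58, -2.0] [0.0, 0.0, -0.6981]
[21.71, 7.57, -1.0] [0.0, 0.0, -0.0402]
[23.69, 3.38, 4.0] [0.0, 0.0, -0.0314]
[7.16, -1.96, 8.0] [0.0, 0.0, 0.0]
[504.99 350.5  159.98] [0.975 0.222 0.   ]
```

Call:
{"op": "arm_command", "data": {"deltas": [[[22.84,-4.64,-4.98],[0,0,-0.698],8.5],[[22.84,-4.64,-4.98],[0,0,-0.698],8.5],[[22.84,-4.64,-4.98],[0,0,-0.698],8.5],[[22.84,-4.64,-4.98],[0,0,-0.698],8.5],[[22.84,-4.64,-4.98],[0,0,-0.698],8.5]]}}

```text
time: 0.6
tcp_pos: [371.9, -378.2, 250.5]
eef_rot: [[0.513, 0.858, 0.0], [0.858, -0.513, 0.0], [0.0, 0.0, -1.0]]
contact_force: [0.4, -0.4, 0.2]
finger_gap: 0.997
grasp_force: 0.0
```

Call:
{"op": "arm_command", "data": {"deltas": [[[24.36,1.58,-2],[0,0,-0.698],8.5],[[24.36,1.58,-2],[0,0,-0.698],8.5],[[24.36,1.58,-2],[0,0,-0.698],8.5],[[24.36,1.58,-2],[0,0,-0.698],8.5],[[24.36,1.58,-2],[0,0,-0.698],8.5]]}}

```text
time: 1.1
tcp_pos: [510.8, -177.8, 270.0]
eef_rot: [[-0.158, 0.987, -0.0], [0.987, 0.158, 0.0], [0.0, -0.0, -1.0]]
contact_force: [0.9, -0.6, -0.3]
finger_gap: 0.999
grasp_force: 0.0
```

Call:
{"op": "arm_command", "data": {"deltas": [[[21.71,7.57,-1],[0,0,-0.04],8.5],[[21.71,7.57,-1],[0,0,-0.04],8.5],[[21.71,7.57,-1],[0,0,-0.04],8.5],[[21.71,7.57,-1],[0,0,-0.04],8.5],[[21.71,7.57,-1],[0,0,-0.04],8.5]]}}

```text
time: 1.6
tcp_pos: [551.8, 49.3, 279.9]
eef_rot: [[-0.193, 0.981, -0.0], [0.981, 0.193, 0.0], [0.0, -0.0, -1.0]]
contact_force: [0.4, -1.3, -0.1]
finger_gap: 0.995
grasp_force: 0.0
```

```bash
python3 - <<'E'
from h import *
from rig import r,calibration,grab_frame
import json
grab_frame("wrist")
o=r.get_obs();c=calibration("wrist");im=grab_frame("wrist");cv2.imwrite("pics/w1.png",im)
json.dump({k:np.array(v).tolist() for k,v in c.items()},open("w1.json","w"))
print(o['time'],o['tcp_pos'],np.abs(o['joint_vel']).max(),c['fx'])
F=frame(551.6,46,11,[[55,61,44],[-55,61,44],[-55,-61,44],[55,-61,44],[-25,-125,75],[8,-128,108]])
print(proj(c,F).round(0).tolist())
E
```

```text
1.65 [552.22445909  51.82271206 279.87226665] 6.146990922359955 357.520947087951
[[327.0, 115.0], [228.0, 115.0], [232.0, 219.0], [322.0, 219.0], [256.0, 278.0], [284.0, 296.0]]
```

View pics/w1.png

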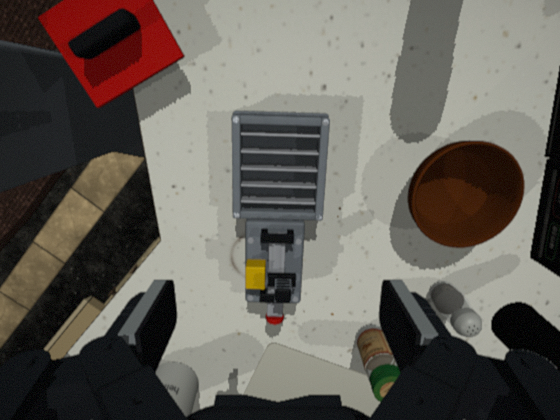

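Clear view of the cutter: frame about (233,113)-(328,218), catch (256,272), knob (283,290).

```bash
python3 - <<'E'
from h import *
im=cv2.imread("pics/w1.png")
cv2.imwrite("pics/w1c.png",cv2.resize(im[100:240,215:345],None,fx=4.2,fy=4.2,interpolation=cv2.INTER_CUBIC))
E
```

```text
(no output)
```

View pics/w1c.png

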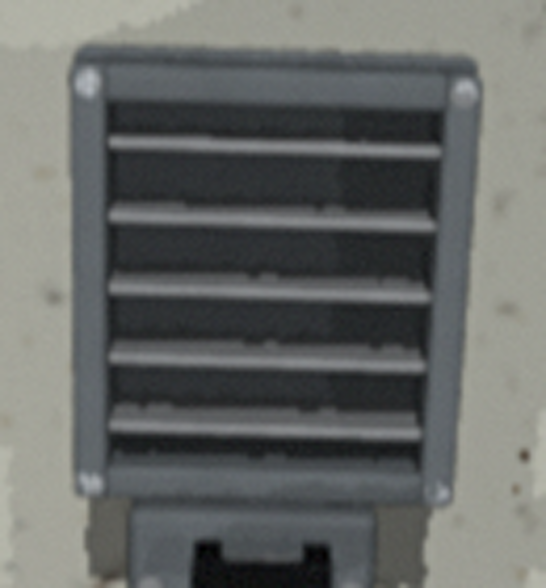

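Blade tops at crop rows 143/216/288/356/424 (left) and 152/225/296/366/434 (right); inner rail edges at columns ~108 and ~442→420.

```bash
python3 - <<'E'
from h import *
import json
from rig import r,calibration
from scipy.optimize import least_squares
c=json.load(open("w1.json"))
L=[143,216,288,356,424];Rr=[152,225,296,366,434];xr=[440,434,430,423,419]
pts=[];M=[];w=[]
for i,y in enumerate([40,20,0,-20,-40]):
    pts+=[[110,L[i]],[xr[i],Rr[i]]];M+=[[-45,y,41],[45,y,41]];
pts+=[[108,103],[442,106],[107,462],[420,472]];M+=[[-45,51,44],[45,51,44],[-45,-51,44],[45,-51,44]]
uv=(np.array(pts)+.5)/4.2-.5+[215,100];M=np.array(M,float)
s=least_squares(lambda p:(proj(c,frame(*p,M))-uv).ravel(),[551,46,11]);print("wrist",s.x,s.fun.reshape(-1,2).round(1).tolist())
for z,p,mm in((75,(256,268),(-25,-125)),):
    print(back(c,p,z),frame(*s.x,[[-25,-125,75]]))
E
```

```text
wrist [553.62964908  46.22328711   9.54702135] [[-0.6, -0.5], [0.1, -0.3], [-0.6, -0.2], [0.4, -0.1], [-0.5, -0.2], [0.2, 0.1], [-0.4, 0.2], [0.8, -0.0], [-0.4, 0.2], [0.7, -0.1], [-0.4, -0.7], [0.5, 1.0], [0.2, 0.6], [0.1, 0.2]]
[[548.84930738 -68.02174827  75.        ]] [[549.70802517 -81.19186453  75.        ]]
```

```bash
python3 - <<'E'
from h import *
import json
from plan import plan,down
from rig import r,calibration,grab_frame
c1=json.load(open("w1.json"));a=cv2.imread("pics/w1.png")
c=calibration("wrist");o=r.get_obs();b=grab_frame("wrist");cv2.imwrite("pics/w2.png",b)
F=frame(553.63,46.22,9.55,[[0,0,41],[45,0,41],[-45,0,41],[0,40,41],[0,-40,41]])
p1=proj(c1,F).astype(np.float32);p2=proj(c,F)
q,st,e=cv2.calcOpticalFlowPyrLK(cv2.cvtColor(a,6),cv2.cvtColor(b,6),p1.reshape(-1,1,2),None,winSize=(31,31))
print(o['tcp_pos'],np.abs(o['joint_vel']).max(),(q[:,0]-p2).round(2).tolist(),(p2-p1).round(1).tolist())
c=calibration("top");t=grab_frame("top");cv2.imwrite("pics/t1.png",t)
print(o['eef_rot'])
plan(np.array([552,46.,280]),down(11.),[((540,285,240),12.8),((505,350.5,160),12.8)])
E
```

```text
[552.05643353  49.49534768 279.68596702] 3.92331205787529 [[-0.33, 0.02], [-0.03, -0.0], [-0.1, -0.01], [1.02, 0.06], [-1.13, -0.04]] [[0.6, -2.0], [0.7, -2.0], [0.5, -2.1], [0.7, -2.2], [0.6, -1.9]]
[[-1.94748741e-01  9.80853043e-01 -4.85688216e-04]
 [ 9.80852902e-01  1.94749027e-01  6.33086626e-04]
 [ 7.15552251e-04 -3.53095873e-04 -9.99999682e-01]]
[23.69, 3.38, 4.0] [0.0, 0.0, -0.0314]
[7.16, -1.96, 8.0] [0.0, 0.0, -0.0]
[505.   350.48 160.  ] [0.975 0.222 0.   ]
```

Call:
{"op": "arm_command", "data": {"deltas": [[[23.7,3.38,4],[0,0,-0.0314],8.5],[[23.7,3.38,4],[0,0,-0.0314],8.5],[[23.7,3.38,4],[0,0,-0.0314],8.5],[[23.7,3.38,4],[0,0,-0.0314],8.5],[[23.7,3.38,4],[0,0,-0.0314],8.5]]}}

```text
time: 2.3
tcp_pos: [539.7, 286.1, 239.5]
eef_rot: [[-0.22, 0.975, -0.0], [0.975, 0.22, -0.0], [-0.0, -0.0, -1.0]]
contact_force: [0.9, -0.2, -0.0]
finger_gap: 0.999
grasp_force: 0.0
```

Call:
{"op": "arm_command", "data": {"deltas": [[[7.16,-1.96,0],[0,0,0],8.5],[[7.16,-1.96,0],[0,0,0],8.5],[[7.16,-1.96,0],[0,0,0],8.5],[[7.16,-1.96,0],[0,0,0],8.5]]}}

```text
time: 2.7
tcp_pos: [505.2, 349.8, 239.8]
eef_rot: [[-0.221, 0.975, -0.0], [0.975, 0.221, -0.0], [-0.0, -0.0, -1.0]]
contact_force: [-0.8, -0.9, -0.6]
finger_gap: 0.992
grasp_force: 0.0
```

```bash
python3 - <<'E'
from h import *
from rig import r,calibration,grab_frame
grab_frame("wrist")
o=r.get_obs();c=calibration("wrist");im=grab_frame("wrist");cv2.imwrite("pics/w3.png",im)
print(o['tcp_pos'],o['eef_rot'][:2,1],np.degrees(np.arctan2(o['eef_rot'][1,1],o['eef_rot'][0,1])))
hsv=cv2.cvtColor(im,cv2.COLOR_BGR2HSV)
m=cv2.inRange(hsv,(5,150,100),(18,255,255));m=cv2.morphologyEx(m,cv2.MORPH_CLOSE,np.ones((41,41)))
k,l,s,ce=cv2.connectedComponentsWithStats(m)
for i in range(1,k):
  if s[i,4]>1500:
    v,u=np.nonzero(l==i); print(s[i],cv2.minAreaRect(back(c,np.c_[u,v],36)[:,:2].astype(np.float32)))
t=grab_frame("top");ct=calibration("top");cv2.imwrite("pics/t2.png",t)
F=frame(553.63,46.22,9.55,[[0,0,44]]);p=proj(ct,F)[0];print(p)
x,y=(p-[35,45]).astype(int);cv2.imwrite("pics/cmp.png",np.vstack([cv2.resize(t[y:y+90,x:x+90],None,fx=5,fy=5,interpolation=2)]))
E
```

```text
[505.51797028 349.39751689 239.8779501 ] [0.97542046 0.2203518 ] 12.729696834303741
[  233   113   100   106 10136] ((508.5328369140625, 352.4953918457031), (102.18154907226562, 113.79312896728516), 12.639352798461914)
[ 431  232   83  107 5176] ((764.5776977539062, 266.55181884765625), (87.39067077636719, 158.6975860595703), 26.68163299560547)
[294.42275159 223.78356481]
```

View pics/w3.png

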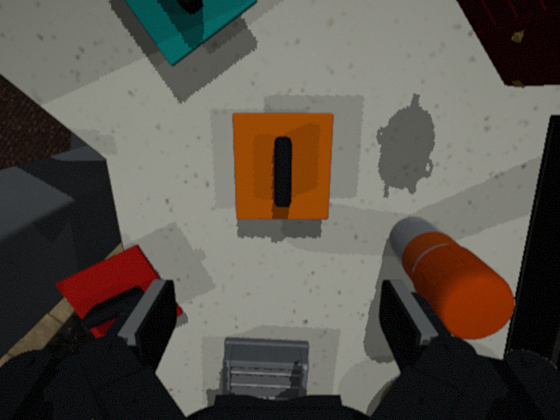

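The guard is at pixels (233-333,113-219), rib along the image columns; blender cup to the right, clear. Wrist and side cameras agree on the guard-to-cutter offset (45,-306). Descend and grip.

Call:
{"op": "arm_command", "data": {"deltas": [[[0.05,0.22,5],[0,0,0],8.5],[[0.05,0.22,10],[0,0,0],8.5],[[0.05,0.22,15],[0,0,0],8.5],[[0.05,0.22,18.5],[0,0,0],8.5],[[0.05,0.22,19.8],[0,0,0],8.5]]}}

```text
time: 3.35
tcp_pos: [505.7, 349.4, 38.4]
eef_rot: [[-0.22, 0.976, -0.004], [0.976, 0.22, -0.002], [-0.001, -0.005, -1.0]]
contact_force: [-0.3, 0.3, 0.9]
finger_gap: 0.995
grasp_force: 0.0
```

Call:
{"op": "arm_command", "data": {"deltas": [[[0,0,0],[0,0,0],8.5],[[0,0,0.1],[0,0,0],4],[[0,0,0.1],[0,0,0],2],[[0,0,0.1],[0,0,0],0.5],[[0,0,0.1],[0,0,0],0.5]]}}

```text
time: 3.85
tcp_pos: [507.3, 351.8, 41.7]
eef_rot: [[-0.222, 0.975, 0.001], [0.975, 0.222, 0.001], [0.0, 0.001, -1.0]]
contact_force: [0.2, 0.1, -0.2]
finger_gap: 0.327
grasp_force: 0.0
```

Call:
{"op": "arm_command", "data": {"deltas": [[[0,0,0],[0,0,0],0.5],[[0,0,0],[0,0,0],0.5],[[0,0,0],[0,0,0],0.5]]}}

```text
time: 4.15
tcp_pos: [506.9, 351.7, 41.0]
eef_rot: [[-0.222, 0.975, 0.0], [0.975, 0.222, 0.0], [0.0, 0.0, -1.0]]
contact_force: [-0.5, 0.4, -0.9]
finger_gap: 0.056
grasp_force: 0.0
```

Fingers closed past 18 mm with no force; look.

```bash
python3 - <<'E'
from h import *
from rig import r,calibration,grab_frame
o=r.get_obs();print(o['finger_gap'],o['grasp_force'],o['tcp_pos'])
w=grab_frame("wrist");cv2.imwrite("pics/w4.png",w)
s=grab_frame("side");cv2.imwrite("pics/s4.png",s);o=r.get_obs();print(o['finger_gap'],o['grasp_force'])
cv2.imwrite("pics/c4.png",np.hstack([cv2.resize(w,None,fx=.75,fy=.75),cv2.resize(s[200:326,130:256],(315,315),interpolation=2)]))if 0 else None
a=cv2.resize(w,(480,360));b=cv2.resize(s[225:335,150:250],(320,360),interpolation=2);cv2.imwrite("pics/c4.png",np.hstack([a,b]))
E
```

```text
0.05603838260174718 0.0 [506.90382802 351.6673059   41.04088882]
0.05803974617277751 0.0
```

View pics/c4.png

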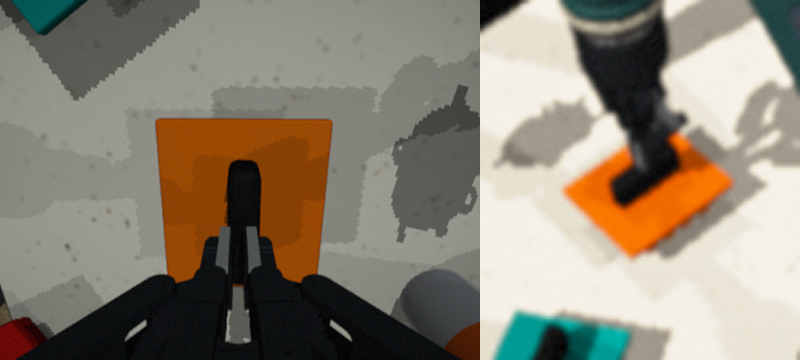

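```bash
python3 - <<'E'
from h import *
from rig import r,calibration
c=calibration("wrist");o=r.get_obs();t=np.array(o['tcp_pos']);R=np.array(o['eef_rot'])
print("tcp",proj(c,t),"grasp",proj(c,t-19*R[:,2]),"tcp+-9y",proj(c,[t+9*R[:,1],t-9*R[:,1]]).tolist())
K,Rc,tt=cam(c);print("cam in tool",R.T@(-Rc.T@tt-t),"axis in tool",R.T@Rc.T[:,2])
F=lambda P:proj(c,frame(507,351.5,12.8,P)).round(0).tolist()
print("plate",F([[52,58,36],[-52,58,36],[-52,-58,36],[52,-58,36]]),"rib top",F([[9,35,66],[-9,35,66],[-9,-35,66],[9,-35,66]]))
im=cv2.imread("pics/w4.png");hsv=cv2.cvtColor(im,cv2.COLOR_BGR2HSV)
m=cv2.inRange(hsv,(5,150,80),(18,255,255));v,u=np.nonzero(m);k=(v<340)&(u<400);v,u=v[k],u[k]
print(u.min(),u.max(),v.min(),v.max())
E
```

```text
tcp [[280.43703409 250.38620343]] grasp [[280.78907143 267.04224865]] tcp+-9y [[297.37431223570377, 250.3797679515715], [263.49788092369045, 250.39263962005649]]
cam in tool [  80.08968064   -1.76364451 -173.52136471] axis in tool [-0.31708166  0.00116826  0.94839752]
plate [[386.0, 139.0], [175.0, 139.0], [193.0, 336.0], [367.0, 336.0]] rib top [[302.0, 201.0], [261.0, 201.0], [263.0, 336.0], [299.0, 336.0]]
182 387 138 334
```

```bash
python3 - <<'E'
from h import *
a=cv2.imread("pics/w4.png")[170:350,220:340].astype(float)
a=(255*(a/255)**.45).astype(np.uint8)
a=cv2.resize(a,None,fx=3.3,fy=3.3,interpolation=2)
b=cv2.imread("pics/s4.png")[240:310,170:230].astype(float)
b=(255*(b/255)**.45).astype(np.uint8)
b=cv2.resize(b,(400,a.shape[0]),interpolation=2)
cv2.imwrite("pics/z4.png",np.hstack([a,b]));print(a.shape)
E
```

```text
(594, 396, 3)
```

View pics/z4.png

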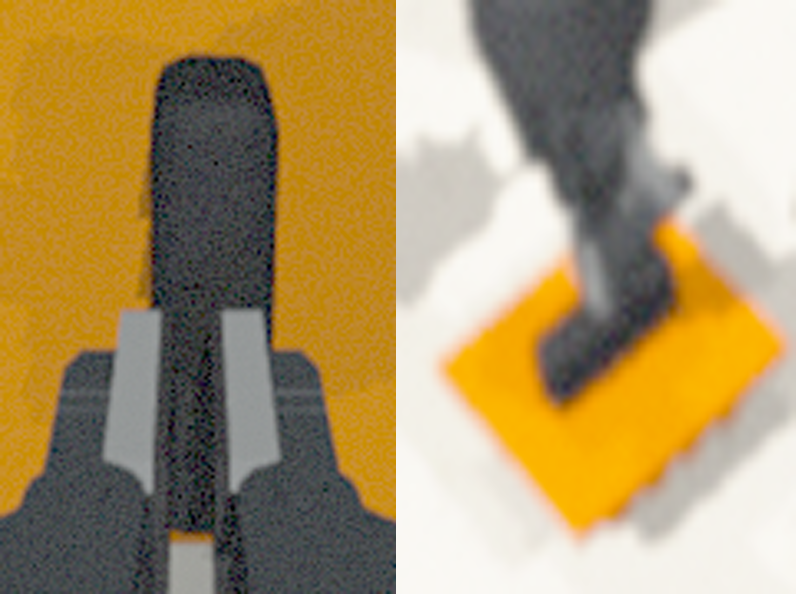

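```bash
python3 - <<'E'
from h import *
from rig import r,calibration
c=calibration("wrist");s=calibration("side");o=r.get_obs();t=np.array(o['tcp_pos']);R=np.array(o['eef_rot'])
for h in(0,10,20,25,30,35):
    p=t-h*R[:,2]
    print(h,"front tips +-5",proj(c,[p+11*R[:,0]+5*R[:,1],p+11*R[:,0]-5*R[:,1]]).round(0).tolist(),"side",proj(s,p+11*R[:,0]).round(1),proj(s,p-11*R[:,0]).round(1))
print(o['q'],o['contact_force'],o['joint_torque'])
E
```

```text
0 front tips +-5 [[290.0, 231.0], [271.0, 231.0]] side [[199.4 282.6]] [[205.4 278.3]]
10 front tips +-5 [[291.0, 239.0], [271.0, 239.0]] side [[198.9 280.4]] [[205.  276.1]]
20 front tips +-5 [[292.0, 247.0], [270.0, 247.0]] side [[198.4 278.2]] [[204.5 273.9]]
25 front tips +-5 [[292.0, 251.0], [270.0, 251.0]] side [[198.2 277. ]] [[204.3 272.8]]
30 front tips +-5 [[292.0, 256.0], [270.0, 256.0]] side [[197.9 275.9]] [[204.1 271.6]]
35 front tips +-5 [[293.0, 261.0], [270.0, 261.0]] side [[197.7 274.8]] [[203.9 270.5]]
[ 2.71872452e+01  2.88362751e+01 -6.43976618e+00  5.47245785e+01
 -6.34634384e-04  1.04382796e+02] [ 0.39851769 -0.43663122 -0.29432031] [ 4.18429714e-03 -8.15912819e+01  3.46908116e+01  4.05904007e-03
  8.17657536e-06 -1.75339046e-04]
```

The zoom shows pad tips at about crop row 310, above the rib: the true fingertips sit well above the reported TCP (about 25–35 mm). Open and go lower, feeling for contact.

Call:
{"op": "arm_command", "data": {"deltas": [[[0,0,0],[0,0,0],5],[[0,0,0],[0,0,0],5],[[0,0,0],[0,0,0],5],[[0,0,0.5],[0,0,0],5],[[0,0,1.0],[0,0,0],5]]}}

```text
time: 4.75
tcp_pos: [506.9, 351.6, 30.6]
eef_rot: [[-0.222, 0.975, 0.0], [0.975, 0.222, 0.0], [0.0, 0.0, -1.0]]
contact_force: [-0.2, -0.4, 0.2]
finger_gap: 0.586
grasp_force: 0.0
```

Call:
{"op": "arm_command", "data": {"deltas": [[[0,0,0],[0,0,0],5],[[0,0,0.3],[0,0,0],5],[[0,0,0.6],[0,0,0],5],[[0,0,0.6],[0,0,0],5]]}}

```text
time: 5.15
tcp_pos: [506.7, 351.5, 24.5]
eef_rot: [[-0.222, 0.975, -0.001], [0.975, 0.222, -0.0], [-0.0, -0.001, -1.0]]
contact_force: [0.7, 0.6, -0.2]
finger_gap: 0.585
grasp_force: 0.0
```

```bash
python3 - <<'E'
from h import *
from rig import r,calibration,grab_frame
w=grab_frame("wrist");o=r.get_obs();print(o['tcp_pos'],o['contact_force'],o['finger_gap'])
cv2.imwrite("pics/w5.png",w)
c=calibration("wrist");t=np.array(o['tcp_pos']);R=np.array(o['eef_rot'])
# grey pad detection: topmost rows of low-saturation mid-bright pixels near fingers (over orange plate / rib)
hsv=cv2.cvtColor(w,cv2.COLOR_BGR2HSV);m=cv2.inRange(hsv,(0,0,95),(180,60,255));m[:150]=0;m[:,:180]=0;m[:,385:]=0
k,l,s,ce=cv2.connectedComponentsWithStats(m);print(s[s[:,4]>60].tolist())
for h in(0,10,20,30,40):
    p=t-h*R[:,2];print(h,proj(c,[p+11*R[:,0]+25*R[:,1],p+11*R[:,0]-25*R[:,1]]).round(0).tolist())
E
```

```text
[506.7834702  351.5470417   24.75220909] [ 0.6141635  -0.62586413  0.30954501] 0.5864805238086388
[[0, 0, 560, 420, 230587], [180, 243, 4, 48, 110], [206, 354, 139, 46, 4228], [322, 361, 28, 21, 200]]
0 [[328.0, 231.0], [233.0, 231.0]]
10 [[331.0, 239.0], [230.0, 239.0]]
20 [[334.0, 247.0], [227.0, 247.0]]
30 [[338.0, 256.0], [225.0, 256.0]]
40 [[341.0, 267.0], [221.0, 267.0]]
```

Call:
{"op": "arm_command", "data": {"deltas": [[[0,0,0.3],[0,0,0],5],[[0,0,0.6],[0,0,0],5],[[0,0,0.9],[0,0,0],5],[[0,0,0.9],[0,0,0],5]]}}

```text
time: 5.6
tcp_pos: [506.7, 351.5, 15.5]
eef_rot: [[-0.222, 0.975, -0.001], [0.975, 0.222, -0.0], [-0.0, -0.001, -1.0]]
contact_force: [-1.0, -0.5, 1.8]
finger_gap: 0.583
grasp_force: 0.0
```

Call:
{"op": "arm_command", "data": {"deltas": [[[0,0,0],[0,0,0],3],[[0,0,0],[0,0,0],1],[[0,0,0],[0,0,0],0.5],[[0,0,0],[0,0,0],0.5],[[0,0,0],[0,0,0],0.5]]}}

```text
time: 6.1
tcp_pos: [507.1, 351.7, 16.3]
eef_rot: [[-0.222, 0.975, 0.0], [0.975, 0.222, 0.0], [0.0, 0.001, -1.0]]
contact_force: [0.2, -0.4, 5.3]
finger_gap: 0.195
grasp_force: 59.1
```

Call:
{"op": "arm_command", "data": {"deltas": [[[0,0,0],[0,0,0],0.5],[[0,0,0],[0,0,0],0.5]]}}

```text
time: 6.3
tcp_pos: [507.1, 351.7, 16.3]
eef_rot: [[-0.222, 0.975, 0.0], [0.975, 0.222, 0.0], [0.0, 0.001, -1.0]]
contact_force: [-0.1, -0.1, 5.8]
finger_gap: 0.196
grasp_force: 59.2
```

```bash
python3 - <<'E'
from plan import *
plan(np.array([507,351.5,16]),down(12.8),[((507,351.5,106),12.8),((530,200,106),11),((552.3,45.4,106),9.8)])
E
```

```text
[0.0, 0.0, -9.0] [0.0, 0.0, 0.0]
[-15.28, -1.11, 0.0] [0.0, 0.0, 0.0314]
[-15.6, -0.76, 0.0] [0.0, 0.0, 0.021]
[552.34  45.45 106.  ] [0.985 0.17  0.   ]
```

Call:
{"op": "arm_command", "data": {"deltas": [[[0,0,-1.5],[0,0,0],0.5],[[0,0,-4],[0,0,0],0.5],[[0,0,-7],[0,0,0],0.5],[[0,0,-9],[0,0,0],0.5],[[0,0,-9],[0,0,0],0.5]]}}

```text
time: 6.8
tcp_pos: [507.9, 352.1, 108.1]
eef_rot: [[-0.222, 0.975, 0.003], [0.975, 0.222, 0.002], [0.001, 0.003, -1.0]]
contact_force: [1.0, -0.7, -2.9]
finger_gap: 0.195
grasp_force: 59.2
```

Call:
{"op": "arm_command", "data": {"deltas": [[[-3,-0.22,0],[0,0,0.006],0.5],[[-6,-0.44,0],[0,0,0.012],0.5],[[-9,-0.66,0],[0,0,0.018],0.5],[[-12,-0.88,0],[0,0,0.025],0.5],[[-15.28,-1.11,0],[0,0,0.0314],0.5]]}}

```text
time: 7.3
tcp_pos: [529.2, 199.0, 104.4]
eef_rot: [[-0.191, 0.982, -0.002], [0.982, 0.191, -0.0], [0.0, -0.002, -1.0]]
contact_force: [-0.1, 0.0, -2.9]
finger_gap: 0.196
grasp_force: 59.1
```

Call:
{"op": "arm_command", "data": {"deltas": [[[-3.5,-0.2,0],[0,0,0.005],0.5],[[-7.5,-0.4,0],[0,0,0.01],0.5],[[-11.5,-0.55,0],[0,0,0.015],0.5],[[-14.5,-0.7,0],[0,0,0.021],0.5],[[-15.6,-0.76,0],[0,0,0.021],0.5]]}}

```text
time: 7.8
tcp_pos: [551.9, 43.1, 104.5]
eef_rot: [[-0.168, 0.986, -0.002], [0.986, 0.168, -0.0], [-0.0, -0.002, -1.0]]
contact_force: [0.3, -0.5, -2.7]
finger_gap: 0.195
grasp_force: 59.1
```

Call:
{"op": "arm_command", "data": {"deltas": [[[0,0,0],[0,0,0],0.5],[[0,0,0],[0,0,0],0.5],[[0,0,0],[0,0,0],0.5]]}}

```text
time: 8.1
tcp_pos: [551.9, 46.7, 105.6]
eef_rot: [[-0.171, 0.985, -0.001], [0.985, 0.171, 0.0], [0.0, -0.001, -1.0]]
contact_force: [-0.2, 0.4, -3.1]
finger_gap: 0.196
grasp_force: 59.1
```

```bash
python3 - <<'E'
from h import *
from rig import r,calibration,grab_frame
o=r.get_obs();c=calibration("wrist");w=grab_frame("wrist");print(o['time'],o['tcp_pos'],o['finger_gap'],np.degrees(np.arctan2(o['eef_rot'][1,1],o['eef_rot'][0,1])))
cv2.imwrite("pics/w6.png",w);s=grab_frame("side");cv2.imwrite("pics/s6.png",s);t=grab_frame("top");cv2.imwrite("pics/t6.png",t)
# plate far (+y) corners in held pose: z = tcp-16+36
hsv=cv2.cvtColor(w,cv2.COLOR_BGR2HSV);m=cv2.inRange(hsv,(5,150,80),(18,255,255))
k,l,st,ce=cv2.connectedComponentsWithStats(m);i=1+st[1:,4].argmax();print(st[i])
v,u=np.nonzero(l==i);z=o['tcp_pos'][2]-16+36
hull=cv2.convexHull(np.c_[u,v].astype(np.float32))[:,0]
P=back(c,np.c_[u,v],z)[:,:2].astype(np.float32);print(cv2.minAreaRect(P))
cs=calibration("side")
print("pred plate corners (cutter target pose)",proj(c,frame(552.3,45.4,9.8,[[52,58,z],[-52,58,z]])).round(1).tolist())
E
```

```text
8.1 [551.89523628  46.69848558 105.64584006] 0.19631873220484164 9.867732104311724
[  159   144   238   186 30433]
((548.425537109375, 58.367103576660156), (101.77913665771484, 93.40589904785156), 9.873111724853516)
pred plate corners (cutter target pose) [[403.1, 149.2], [160.1, 148.9]]
```

Call:
{"op": "arm_command", "data": {"deltas": [[[0,0,1.5],[0,0,0],0.5],[[0,0,3],[0,0,0],0.5],[[0,0,4],[0,0,0],0.5],[[0,0,4.2],[0,0,0],0.5],[[0,0,4.2],[0,0,0],0.5]]}}

```text
time: 8.75
tcp_pos: [552.2, 45.7, 64.0]
eef_rot: [[-0.17, 0.985, -0.0], [0.985, 0.17, 0.0], [0.0, -0.0, -1.0]]
contact_force: [-0.7, -0.2, -2.1]
finger_gap: 0.194
grasp_force: 59.0
```

Call:
{"op": "arm_command", "data": {"deltas": [[[0,0,0.3],[0,0,0],0.5],[[0,0,0.6],[0,0,0],0.5],[[0,0,0.9],[0,0,0],0.5],[[0,0,1.2],[0,0,0],0.5],[[0,0,1.2],[0,0,0],0.5]]}}

```text
time: 9.25
tcp_pos: [552.0, 45.6, 51.6]
eef_rot: [[-0.17, 0.985, -0.001], [0.985, 0.17, 0.0], [0.0, -0.001, -1.0]]
contact_force: [-0.2, -0.8, -2.3]
finger_gap: 0.198
grasp_force: 59.0
```

Call:
{"op": "arm_command", "data": {"deltas": [[[0,0,0.4],[0,0,0],0.5],[[0,0,0.8],[0,0,0],0.5],[[0,0,1.2],[0,0,0],0.5],[[0,0,1.5],[0,0,0],0.5],[[0,0,1.5],[0,0,0],0.5]]}}

```text
time: 9.75
tcp_pos: [551.9, 45.6, 36.5]
eef_rot: [[-0.17, 0.985, -0.001], [0.985, 0.17, 0.0], [0.0, -0.001, -1.0]]
contact_force: [0.3, 0.1, -2.6]
finger_gap: 0.198
grasp_force: 59.0
```

Call:
{"op": "arm_command", "data": {"deltas": [[[0,0,0.2],[0,0,0],0.5],[[0,0,0.4],[0,0,0],0.5],[[0,0,0.5],[0,0,0],0.5],[[0,0,0.5],[0,0,0],0.5]]}}

```text
time: 10.15
tcp_pos: [552.3, 45.6, 32.3]
eef_rot: [[-0.17, 0.985, 0.0], [0.985, 0.17, -0.0], [-0.0, 0.0, -1.0]]
contact_force: [-1.3, 0.7, 4.1]
finger_gap: 0.194
grasp_force: 59.8
```

Call:
{"op": "arm_command", "data": {"deltas": [[[0,0,0],[0,0,0],2.5],[[0,0,0],[0,0,0],5],[[0,0,0],[0,0,0],5],[[0,0,-0.5],[0,0,0],5],[[0,0,-2],[0,0,0],5]]}}

```text
time: 10.65
tcp_pos: [551.5, 45.6, 51.5]
eef_rot: [[-0.17, 0.985, -0.002], [0.985, 0.17, 0.0], [0.0, -0.002, -1.0]]
contact_force: [0.2, -1.0, 0.5]
finger_gap: 0.585
grasp_force: 0.0
```

Call:
{"op": "arm_command", "data": {"deltas": [[[0,0,-3],[0,0,0],5],[[0,0,-6],[0,0,0],5],[[0,0,-9],[0,0,0],5],[[0,0,-10],[0,0,0],5],[[0,0,-10],[0,0,0],5]]}}

```text
time: 11.15
tcp_pos: [553.0, 45.5, 153.3]
eef_rot: [[-0.17, 0.985, 0.003], [0.985, 0.17, -0.0], [-0.001, 0.002, -1.0]]
contact_force: [-0.1, -0.2, -1.0]
finger_gap: 0.586
grasp_force: 0.0
```

```bash
python3 - <<'E'
from h import *
from plan import *
from rig import r,calibration,grab_frame
grab_frame("wrist")
o=r.get_obs();c=calibration("wrist");w=grab_frame("wrist");print(o['time'],o['tcp_pos'],o['finger_gap'])
cv2.imwrite("pics/w7.png",w)
hsv=cv2.cvtColor(w,cv2.COLOR_BGR2HSV)
m=cv2.inRange(hsv,(5,150,80),(18,255,255));m=cv2.morphologyEx(m,cv2.MORPH_CLOSE,np.ones((41,41)))
k,l,st,ce=cv2.connectedComponentsWithStats(m);i=1+st[1:,4].argmax();v,u=np.nonzero(l==i)
print(st[i],cv2.minAreaRect(back(c,np.c_[u,v],52)[:,:2].astype(np.float32)))
plan(np.array([552.3,45.4,112.3]),down(9.8),[((580,-78.5,132),10)])
E
```

```text
11.2 [552.36503717  45.6008991  151.87223567] 0.5870528628963289
[  209   123   138   140 18088] ((551.1312255859375, 45.7288818359375), (102.62124633789062, 114.69217681884766), 9.798547744750977)
[-12.68, 0.62, -1.97] [0.0, 0.0, -0.0035]
[579.99 -78.49 132.  ] [0.985 0.174 0.   ]
```

Call:
{"op": "arm_command", "data": {"deltas": [[[-4,0.2,0],[0,0,0],5],[[-8,0.4,0],[0,0,0],5],[[-12,0.62,0],[0,0,0],5],[[-12.68,0.62,0],[0,0,0],5],[[-12.68,0.62,0],[0,0,0],5]]}}

```text
time: 11.75
tcp_pos: [579.4, -79.2, 150.5]
eef_rot: [[-0.168, 0.986, -0.002], [0.986, 0.168, 0.001], [0.001, -0.002, -1.0]]
contact_force: [-0.0, 0.4, 0.0]
finger_gap: 0.587
grasp_force: 0.0
```

```bash
python3 - <<'E'
from h import *
from rig import r,calibration,grab_frame
grab_frame("wrist")
o=r.get_obs();c=calibration("wrist");w=grab_frame("wrist");print(o['time'],o['tcp_pos'])
cv2.imwrite("pics/w8.png",w)
for z in (75,):
  m=cv2.inRange(cv2.cvtColor(w,cv2.COLOR_BGR2HSV),(20,150,90),(35,255,255));k,l,st,ce=cv2.connectedComponentsWithStats(m);i=1+st[1:,4].argmax();print("catch",st[i])
for p in([553.63,46.22,9.55],[551.6,46,11]):
  print("pred knob top",proj(c,frame(*p,[[-1,-119,108],[17,-119,108],[17,-137,108],[-1,-137,108]])).round(0).tolist(),"catch",proj(c,frame(*p,[[-37,-110,75],[-13,-110,75],[-13,-140,75],[-37,-140,75]])).round(0).tolist())
a=w[100:330,180:400];a=(255*(a/255.)**.6).astype(np.uint8);cv2.imwrite("pics/w8c.png",cv2.resize(a,None,fx=2.6,fy=2.6,interpolation=2))
E
```

```text
11.8 [579.27255052 -78.08096441 150.81244591]
catch [ 223  179   33   45 1375]
pred knob top [[271.0, 211.0], [299.0, 211.0], [299.0, 237.0], [271.0, 237.0]] catch [[222.0, 184.0], [255.0, 184.0], [256.0, 224.0], [223.0, 223.0]]
pred knob top [[273.0, 211.0], [301.0, 210.0], [301.0, 236.0], [273.0, 237.0]] catch [[223.0, 185.0], [256.0, 185.0], [258.0, 224.0], [226.0, 224.0]]
```

View pics/w8c.png

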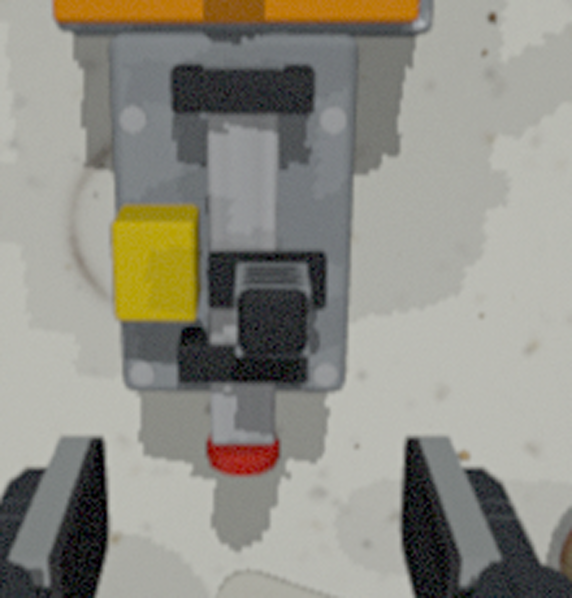

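The crop shows the knob top at full-image (271–299, 211–237), as predicted for the wrist-estimated cutter pose; guard plate edge lies flush on the frame. Descend on the knob.

Call:
{"op": "arm_command", "data": {"deltas": [[[-0.06,0.35,3],[0,0,0],5],[[-0.06,0.35,6],[0,0,0],5],[[-0.06,0.35,8.5],[0,0,0],5],[[-0.06,0.35,9.8],[0,0,0],5],[[-0.06,0.35,9.8],[0,0,0],5]]}}

```text
time: 12.35
tcp_pos: [582.0, -76.5, 52.2]
eef_rot: [[-0.172, 0.985, -0.003], [0.985, 0.172, 0.001], [0.002, -0.003, -1.0]]
contact_force: [0.2, -0.7, -0.1]
finger_gap: 0.585
grasp_force: 0.0
```

Call:
{"op": "arm_command", "data": {"deltas": [[[0,0,0],[0,0,0],5],[[0,0,0],[0,0,0],3],[[0,0,0],[0,0,0],1],[[0,0,0],[0,0,0],0.5],[[0,0,0],[0,0,0],0.5]]}}

```text
time: 12.85
tcp_pos: [583.9, -78.3, 54.9]
eef_rot: [[-0.17, 0.985, 0.001], [0.985, 0.17, -0.0], [-0.0, 0.001, -1.0]]
contact_force: [-1.1, 1.5, 6.9]
finger_gap: 0.196
grasp_force: 60.5
```

Call:
{"op": "arm_command", "data": {"deltas": [[[0,0,0],[0,0,0],0.5],[[0,0,0],[0,0,0],0.5]]}}

```text
time: 13.05
tcp_pos: [583.9, -78.3, 55.0]
eef_rot: [[-0.17, 0.985, 0.001], [0.985, 0.17, -0.0], [-0.0, 0.001, -1.0]]
contact_force: [-0.5, 2.3, 7.5]
finger_gap: 0.194
grasp_force: 60.5
```

Call:
{"op": "arm_command", "data": {"deltas": [[[0.7,0,0],[0,0,0],0.5],[[1.4,0,0],[0,0,0],0.5],[[2.1,0,0],[0,0,0],0.5],[[2.7,0,0],[0,0,0],0.5],[[3.1,0,0],[0,0,0],0.5]]}}

```text
time: 13.55
tcp_pos: [578.9, -48.7, 55.0]
eef_rot: [[-0.17, 0.986, 0.002], [0.986, 0.17, -0.003], [-0.003, 0.001, -1.0]]
contact_force: [-0.5, -8.9, 4.1]
finger_gap: 0.198
grasp_force: 60.2
```

Call:
{"op": "arm_command", "data": {"deltas": [[[0.2,0,0],[0,0,0],0.5],[[0.2,0,0],[0,0,0],0.5],[[0.2,0,0],[0,0,0],0.5]]}}

```text
time: 13.85
tcp_pos: [578.7, -47.2, 55.0]
eef_rot: [[-0.169, 0.986, 0.002], [0.986, 0.169, -0.003], [-0.003, 0.001, -1.0]]
contact_force: [-0.1, -7.4, 4.1]
finger_gap: 0.196
grasp_force: 60.2
```

Call:
{"op": "arm_command", "data": {"deltas": [[[0.1,0,0],[0,0,0],0.5],[[0.2,0,0],[0,0,0],0.5],[[0.2,0,0],[0,0,0],0.5]]}}

```text
time: 14.15
tcp_pos: [578.6, -46.3, 55.0]
eef_rot: [[-0.169, 0.986, 0.002], [0.986, 0.169, -0.005], [-0.005, 0.001, -1.0]]
contact_force: [0.6, -16.0, 2.6]
finger_gap: 0.198
grasp_force: 59.9
```

Hard stop reached. Slide sideways.

Call:
{"op": "arm_command", "data": {"deltas": [[[0,-0.5,0],[0,0,0],0.5],[[0,-1.0,0],[0,0,0],0.5],[[0,-1.5,0],[0,0,0],0.5],[[0,-2.0,0],[0,0,0],0.5],[[0,-2.2,0],[0,0,0],0.5]]}}

```text
time: 14.65
tcp_pos: [557.0, -49.9, 55.1]
eef_rot: [[-0.169, 0.986, 0.003], [0.986, 0.169, -0.005], [-0.005, 0.002, -1.0]]
contact_force: [3.6, -13.2, 0.0]
finger_gap: 0.196
grasp_force: 59.6
```

Call:
{"op": "arm_command", "data": {"deltas": [[[0,-0.1,0],[0,0,0],0.5],[[0,-0.2,0],[0,0,0],0.5],[[0,-0.2,0],[0,0,0],0.5]]}}

```text
time: 14.95
tcp_pos: [556.6, -50.0, 55.1]
eef_rot: [[-0.169, 0.986, 0.005], [0.986, 0.169, -0.004], [-0.005, 0.004, -1.0]]
contact_force: [9.7, -12.1, -4.7]
finger_gap: 0.196
grasp_force: 59.3
```

Call:
{"op": "arm_command", "data": {"deltas": [[[-0.2,0.1,0],[0,0,0],0.5],[[-0.5,0.1,0],[0,0,0],0.5],[[-0.8,0.1,0],[0,0,0],0.5],[[-0.8,0.1,0],[0,0,0],0.5],[[-0.8,0.1,0],[0,0,0],0.5]]}}

```text
time: 15.45
tcp_pos: [557.8, -56.2, 55.0]
eef_rot: [[-0.17, 0.985, 0.003], [0.985, 0.17, -0.001], [-0.002, 0.003, -1.0]]
contact_force: [4.9, -2.6, 5.6]
finger_gap: 0.2
grasp_force: 60.6
```

Load has come onto the catch (bolt back ~6 mm). Release and rise.

Call:
{"op": "arm_command", "data": {"deltas": [[[0,0,0],[0,0,0],2.5],[[0,0,0],[0,0,0],4],[[0,0,0],[0,0,0],4],[[0,0,-1],[0,0,0],4],[[0,0,-3],[0,0,0],4]]}}

```text
time: 15.95
tcp_pos: [555.2, -55.3, 83.8]
eef_rot: [[-0.17, 0.985, -0.003], [0.985, 0.17, 0.001], [0.001, -0.002, -1.0]]
contact_force: [-0.2, 0.4, 1.1]
finger_gap: 0.47
grasp_force: 0.0
```

Call:
{"op": "arm_command", "data": {"deltas": [[[0,0,-4],[0,0,0],4],[[0,0,-8],[0,0,0],4],[[0,0,-12],[0,0,0],4],[[0,0,-12],[0,0,0],4],[[0,0,-12],[0,0,0],4]]}}

```text
time: 16.45
tcp_pos: [556.5, -55.7, 205.1]
eef_rot: [[-0.17, 0.985, 0.002], [0.985, 0.17, -0.0], [-0.001, 0.002, -1.0]]
contact_force: [-0.3, 0.1, -0.8]
finger_gap: 0.466
grasp_force: 0.0
```

```bash
python3 - <<'E'
from h import *
from rig import r,calibration,grab_frame
grab_frame("wrist")
o=r.get_obs();c=calibration("wrist");w=grab_frame("wrist");print(o['time'],o['tcp_pos'],o['contact_force'],o['finger_gap'])
p=[553.63,46.22,9.55]
print("pred held knob",proj(c,frame(*p,[[-23,-93,108],[-5,-93,108],[-5,-111,108],[-23,-111,108]])).round(0).tolist())
a=(255*(w/255.)**.6).astype(np.uint8);cv2.imwrite("pics/w9.png",cv2.resize(a[40:360,120:440],None,fx=1.85,fy=1.85,interpolation=2))
E
```

```text
16.5 [555.95860441 -55.52680215 203.94562135] [-0.32783706 -0.49858083 -0.82496981] 0.46953278218733485
pred held knob [[269.0, 189.0], [292.0, 189.0], [291.0, 211.0], [269.0, 211.0]]
```

View pics/w9.png

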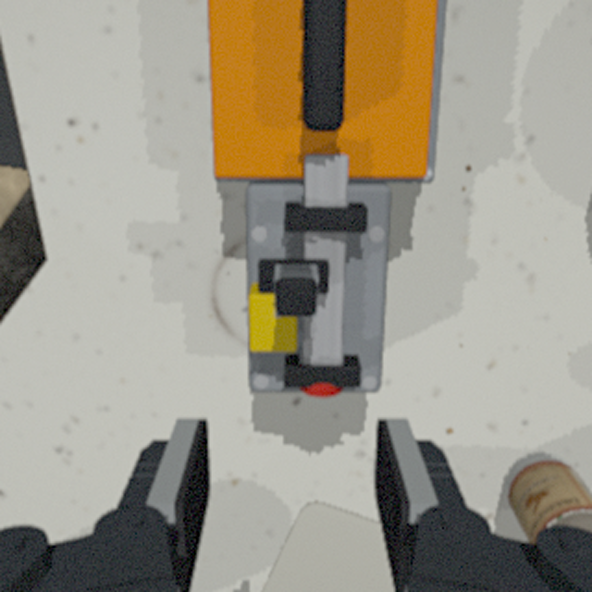

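The knob is at full-image (269–290, 189–210), exactly the predicted kept position in front of the catch. The bolt nose lies over the plate edge and the guard sits flat and square.

```bash
python3 -c "
from rig import workorder
print(workorder.close_job())"
```

```text
the job is handed in; nothing more can be done
None
```

The guard sits squarely on the cutter with its fins between the blades, the bolt is held in behind the yellow catch over the guard's edge, and nothing else was touched; I handed the job in at about 16.5 s.

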